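# Ease the spring clip off the stirrer shaft with the forked wedge

### The job

Take the spring clip off the shaft of the small stirrer drive with the forked wooden wedge: keep the wedge flat on the table, in line with the shaft with one tine on either side of it, and slide it under the clip's two flared feet until the clip has sprung off the shaft and sits on top of the wedge. Then let go and leave the wedge lying flat there with the clip on it. Do not touch the clip with the gripper, and leave the plain wedge where it lies.

Things in the scene. Friction and masses are not known exactly. Their poses are not given: they have to be found in the camera images.
- fork_grip (a point): Forked wedge of pale wood, 195 long, 72 wide, 34 high, 0.16 kg, loose, flat on the table. Point: centre of its handle, half-way up (17 above the table). x axis: along the wedge to the tine tips, 162 ahead; z up. Handle: block 34 wide (y, grip across it) and 34 high, from 33 behind this point to 24 ahead; then a 72 wide cross-piece to 37 ahead, then two tines to the tips
- fork_tips (a point): Point on the table midway between the tine tips of the forked wedge; axes as fork_grip. Each tine is 16 wide; the open slot between them is 40 wide and 125 deep. The tines are 2 thick at the tips, rise evenly to the full 34 at 72 behind the tips and stay level from there to the cross-piece
- clip_mid (a point): Bright steel spring clip, 24 long, 77 wide over its feet, 0.06 kg, loose, snapped over the shaft. Point: on the shaft axis, 27 above the table; axes as the drive's. Two sprung legs grip the shaft; each ends in a flat foot flared outward, 10 to 38 to the side (y) of the shaft, underside 12 above the table. Raised about 15 it is off; on the wedge's level top it stands 22 higher than at first
- drive: Stirrer drive, fixed: dark motor 62 across and a level 16 mm steel shaft, axis 27 above the table, through a bearing post 26 wide, 84 high. Origin: on the table right below the clip. x axis: from the shaft's free end to post and motor, the way to push the wedge; z up. Clip: x -12 to 12; shaft end x = -20; post front x = 13.5 (stops the clip from sliding); motor base from x = 120, as wide as 90
- home (a point): Point on the table 95 beyond the drive's origin along its x axis (axes as the drive's): where the midpoint between the tine tips comes when the wedge is well home. The clip is wholly on the level top once the tips are within 11 short of here; the shaft's end meets the cross-piece 10 beyond. Pushing takes up to about 20 N
- plain_wedge: Plain wedge of the same pale wood without slot or handle, 140 x 60 x 34, loose on the table; not to be used. Origin: centre of its underside; x axis to its thin end
Mind the look-alikes: they are no part of the job. Of the things that look like the part that bears clip_mid, the middle-sized one is meant.

How it is judged:
By the outcome, as a careful person would: the job done as asked, in the order asked, and still so for the second after the job is handed in, with the robot touching nothing.
It also fails if it takes over 40 s, if anything falls off the work surface, if the arm or the gripper's body presses on something with over 40 N, if the wrist force passes 120 N, or if a joint passes its speed limit or range.

### The arm

A 6-joint arm with a two-finger parallel gripper is mounted at the origin on a cart in front of the work surface, level with it; the furniture and walls round the work are solid. World frame = base frame: x ahead of the robot, y to its left, z up, the work surface at z = 0. Lengths are in m, angles in rad, forces in N, time in s.
With the tool pointing down it reaches from about 0.35 to 0.8 m from the base axis. Payload 7.3 kg.
Tool frame: the origin (TCP) lies between the finger pads; the fingertips stand 25 mm ahead of it and the grasp point (between the pads) lies 6 mm ahead of it (r.tip_extent is the distance from the TCP to the fingertips, in m); z points along the fingers, y is the direction in which the jaws open and shut (so a half turn about z gives the same grasp; the last joint's range is limited). The gripper opens to 85 mm and grips with 20 to 120 N. Pads are 22 mm wide; open, the fingers measure 114 mm over their backs; the gripper's body (76 mm by 85 mm) begins 54 mm behind the grasp point. The pads swing forward as they close: fully open they stand 13 mm farther back than shut.
Start: joints at [-1.382, 0.342, 1.524, -0, 1.275, -0.146], TCP at [0.173, -0.496, 0.218] pointing down, gripper open.
Joint ranges: [-2.53, 2.53], [-0.77, 2.02], [0.04, 2.7], [-1, 4.14], [0.28, 2.66], [-3.11, 3.11]. Speed limits (rad/s): [2.57, 2.57, 3.14, 3.14, 3.14, 3.14].

### API

Orientations are given as a unit quaternion [x, y, z, w].
In Python, from workcell import r, command_gripper, optics gives the robot as it stands. The module is installed in compiled form; this text tells all that it offers. Calls block until the motion is done:
- r.reach(position, orientation): joint-space move of the TCP to a pose.
- r.move_straight(position, orientation=None, speed=0.15, max_force=None): straight line of the TCP; orientation=None keeps the orientation; speed is the mean speed in m/s. With max_force (N) it stops when the force on the tool has changed by that much, and returns True; else False.
- r.movej(angles): joint-space move.
- command_gripper(opening, force=None): finger opening in m; force is the grip in N (None keeps the last); returns when the fingers have stopped.
- r.hold(seconds).
- r.solve_ik(position, orientation): joint angles nearest the present ones, or None.
- r.read_state(): the state.
- optics.get_image(name): name is "scene" or "top" or "wrist"; returns (picture, depth): 480x640x3 uint8, red, green, blue; 480x640 float32, m along the optical axis (not along the pixel's ray), 0 where there is no reading.
- optics.camera_model(name): a dict with "K" (3x3 intrinsics, pixels), "R" (3x3) and "t" (3): a world point X has camera coordinates R X + t; the wrist camera has in their place "tool_from_camera" (4x4, takes a point from camera to tool coordinates, whose origin is the TCP and whose axes are the flange's). Camera axes: x right, y down, z forward; pixel columns grow to the right and rows downward; lengths in m; the calibration is good to about 2 mm. The wrist camera is an equidistant fisheye: a pixel r from the principal point sees the ray r / f radians off the axis. A picture is of the moment at which its call begins: read the wrist's pose just before it. camera_model takes no time and is no camera call.
A pose or a line that the arm cannot do raises r.PlanningError and nothing moves.
- r.finish_job(): hands the job in, once; it reports no verdict.
The state is a dict: "time_s": time; "joint_positions": joint angles; "dq": joint speeds; "tau": joint torques, N m; "eef_pos": TCP position; "eef_rot": TCP orientation; "contact_force": force on the tool from outside, world axes, zero at the start; "torque": the same for the moment, N m; "grip_width": finger opening in m.
Only numpy, scipy, OpenCV 4.12 (cv2) and the standard library are available. Lean on these libraries where they do the work, as an engineer would, in place of code of your own. Each camera call takes 0.05 s, during which the arm holds its last target. There are 200 camera calls.

## Working session

There is one attempt and no reset: what is moved stays moved. The work goes in short steps, each a Python script; the robot and the scene stay as the last script left them, time stands still between calls to the robot, and variables do not carry over. Pictures are saved under pics/ and viewed, about 8 in all and at most 12, crops included, and the job is handed in when it is done.

```bash
mkdir -p pics
python3 - <<'E'
from workcell import r,optics
import cv2,numpy as np
for n in ("scene","top"):
    im,d=optics.get_image(n); cv2.imwrite(f"pics/{n}0.png",im[:,:,::-1]); np.save(f"pics/{n}0.npy",d)
    m=optics.camera_model(n); print(n,np.round(m["K"],1).tolist(),np.round(m["R"],3).tolist(),np.round(m["t"],3), (d==0).mean())
s=r.read_state();print(s["time_s"],s["eef_pos"],s["eef_rot"],s["grip_width"])
E
```

```text
scene [[470.7, 0.0, 318.3], [0.0, 470.7, 233.8], [0.0, 0.0, 1.0]] [[-0.758, -0.652, 0.02], [-0.479, 0.535, -0.696], [0.443, -0.537, -0.718]] [0.441 0.267 0.856] 0.011907552083333333
top [[546.1, 0.0, 312.0], [0.0, 546.1, 233.0], [0.0, 0.0, 1.0]] [[-0.022, -1.0, -0.013], [-0.992, 0.023, -0.127], [0.128, 0.01, -0.992]] [0.077 0.522 0.984] 0.003857421875
0.1 [ 0.17245049 -0.49546641  0.21698357] [ 9.86023781e-01  1.66603112e-01 -1.00927547e-05 -7.11709461e-04] 0.08531241846168017
```

View pics/top0.png

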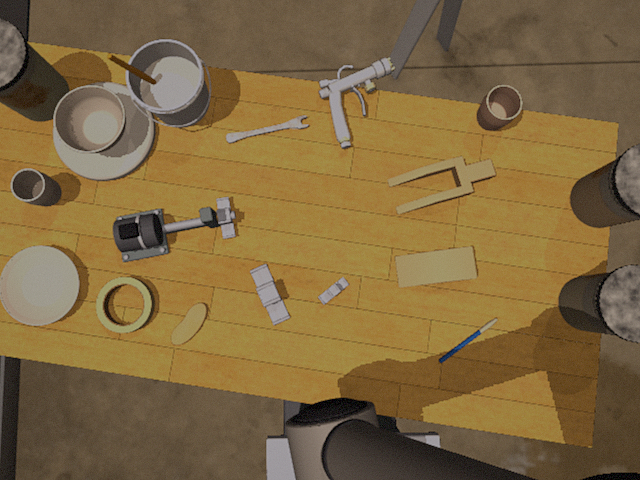

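View pics/scene0.png

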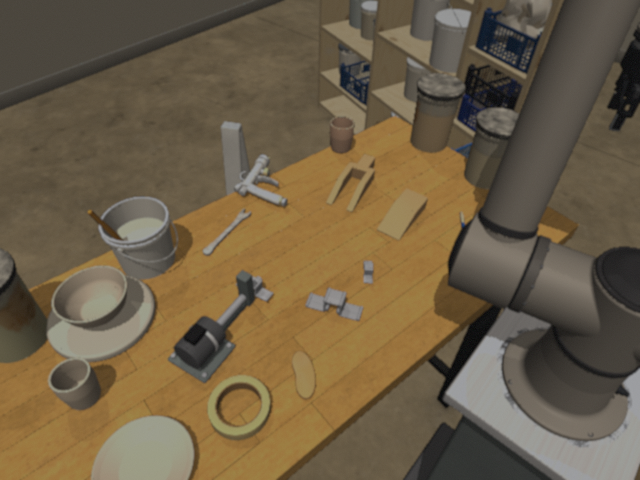

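The top view shows the forked wedge with its handle near (480,170) and tips near (390,183) and (398,212). The drive's motor is at (140,232) and the clip is on the shaft at about (227,217). The plain wedge is at (436,267), and two look-alike clips lie loose on the table.

Run:
```python
import cv2,numpy as np
im=cv2.imread("pics/top0.png")
a=cv2.resize(im[185:265,105:245],None,fx=5.5,fy=5.5,interpolation=cv2.INTER_CUBIC)[:, :770]
cv2.imwrite("pics/drive.png",a)
b=cv2.resize(im[145:225,380:505],None,fx=6,fy=6,interpolation=cv2.INTER_CUBIC)
cv2.imwrite("pics/fork.png",b)
```

```text
(no output)
```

View pics/drive.png

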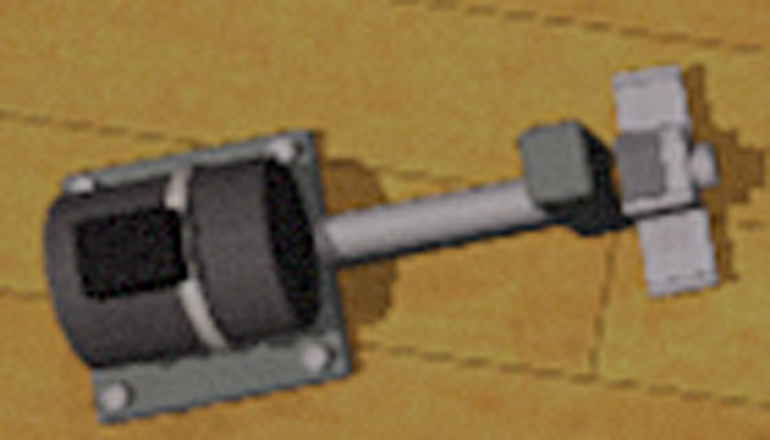

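View pics/fork.png

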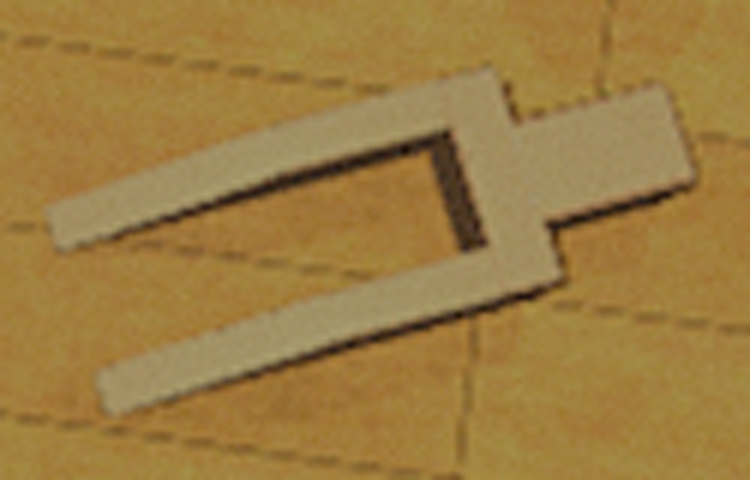

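In the drive crop, the outer ends of the feet are at (645,70) and (684,291), and the shaft's mid-line runs from (335,243) to (537,199), ending near (705,163). In the fork crop, the handle end is at (660,83) and (697,181), and the tine tips are at (45,210)/(62,252) and (97,372)/(112,416).

```bash
cat > h.py <<'E'
import numpy as np
from workcell import optics
def ray(name,u,v,z):
    m=optics.camera_model(name);R=np.array(m["R"]);t=np.array(m["t"])
    c=-R.T@t; d=R.T@np.linalg.solve(np.array(m["K"]),[u,v,1.]); return c+d*(z-c[2])/d[2]
E
python3 - <<'E'
import numpy as np
from h import *
D=lambda x,y,z: ray("top",105+(x+.5)/5.5-.5,185+(y+.5)/5.5-.5,z)[:2]
F=lambda x,y,z: ray("top",380+(x+.5)/6-.5,145+(y+.5)/6-.5,z)[:2]
ang=lambda v: np.degrees(np.arctan2(v[1],v[0])).round(2)
n=np.linalg.norm; np.set_printoptions(precision=4,suppress=True)
a,b=D(645,70,.014),D(684,291,.014); print("feet",a,b,n(a-b),"mid",(a+b)/2,"ang of x",ang(a-b)+90)
s0,s1=D(537,199,.035),D(335,243,.035); print("shaft",s0,s1,ang(s1-s0))
print("end",D(714,163,.027))
for p,q in(((318,132),(62,182)),((350,372),(100,420))):
    p,q=D(*p,.006),D(*q,.006); print("base",n(p-q),ang(q-p))
h=(F(660,83,.034)+F(697,181,.034))/2; t=[F(45,210,.002),F(62,252,.002),F(97,372,.002),F(112,416,.002)]
print("handle w",n(F(660,83,.034)-F(697,181,.034)),"cross w",n(F(492,66,.034)-F(565,282,.034)),"tips w",n(t[0]-t[3]))
T=(t[0]+t[3])/2;print("tips",T,"hend",h,"len",n(T-h),"ang",ang(T-h)); c=(F(492,66,.034)+F(565,282,.034))/2
print("cross",c, "h-c",n(c-h)); print("grip",h+(T-h)/n(T-h)*.033)
# depth check
d=np.load("pics/top0.npy"); m=optics.camera_model("top");R=np.array(m["R"]);t=np.array(m["t"])
for u,v in((480,170),(436,267),(460,205),(219,208),(224,230)):
    X=R.T@(np.linalg.solve(m["K"],[u,v,1.])*d[v,u]-t);print(u,v,X)
E
```

```text
feet [0.5998 0.237 ] [0.5217 0.2235] 0.07924505013029169 mid [0.5608 0.2302] ang of x 99.77
shaft [0.5518 0.2701] [0.5383 0.3389] 101.09
end [0.5641 0.2109]
base 0.0913465308081033 99.85
base 0.08823654224406899 99.61
handle w 0.03319845967667495 cross w 0.07231003725557769 tips w 0.07062844818053567
tips [ 0.5953 -0.0922] hend [ 0.6422 -0.2782] len 0.19182601114905412 ang 104.15
cross [ 0.6301 -0.2305] h-c 0.049292465809217534
grip [ 0.6342 -0.2462]
480 170 [ 0.6363 -0.2541  0.0338]
436 267 [ 0.4555 -0.1622  0.0334]
460 205 [ 0.576  -0.2214  0.0013]
219 208 [0.5783 0.2416 0.0187]
224 230 [0.5361 0.2326 0.0157]
```

```bash
cat >> h.py <<'E'
from workcell import r,command_gripper
from scipy.spatial.transform import Rotation as Ro
def quat(deg,flip=False):
    a=np.radians(deg)+(np.pi if flip else 0); x=np.array([np.cos(a),np.sin(a),0]); z=np.array([0,0,-1.])
    return Ro.from_matrix(np.c_[x,np.cross(z,x),z]).as_quat()
O=np.array([.5608,.2302]); A=99.8
def along(s,z,A=A,O=O):  # TCP with tine tips at drive x = s
    a=np.radians(A); return [*(O+(s-.162)*np.array([np.cos(a),np.sin(a)])),z]
E
python3 - <<'E'
from h import *
print(r.tip_extent)
for f in (0,1):
    for p,a in (([.6342,-.2462,.031],104.15),(along(-.06,.031),A),(along(.095,.031),A)):
        q=r.solve_ik(p,quat(a,f)); print(f,None if q is None else np.round(q,2))
E
```

```text
0.025
0 [-0.48  0.8   1.26 -0.    1.08 -0.73]
0 [-0.11  0.67  1.53 -0.    0.94 -0.28]
0 [ 0.15  0.67  1.54 -0.    0.93 -0.02]
1 [-0.48  0.8   1.26 -0.    1.08  2.41]
1 [-0.11  0.67  1.53 -0.    0.94  2.86]
1 None
```

Run:
```python
from h import *
import cv2
q=quat(104.15); g=[.6342,-.2462]
r.reach([*g,.14],q); command_gripper(.06,force=80)
print("hit",r.move_straight([*g,.031],speed=.08,max_force=8))
s=r.read_state();print(s["eef_pos"],s["contact_force"])
command_gripper(0.0,force=80)
s=r.read_state();print(s["grip_width"],s["contact_force"],s["time_s"])
# slide to pre-position
p=along(-.06,.031)
print("hit",r.move_straight([p[0],p[1]-.0,.031],quat(A),speed=.1,max_force=25))
r.hold(.2)
s=r.read_state();print(s["eef_pos"],s["contact_force"],s["grip_width"],s["time_s"])
im,d=optics.get_image("top");cv2.imwrite("pics/top1.png",im[:,:,::-1])
cv2.imwrite("pics/pre.png",cv2.resize(im[150:260,190:375,::-1],None,fx=4,fy=4,interpolation=cv2.INTER_CUBIC))
```

```text
hit False
[ 0.63457648 -0.24637562  0.03169303] [-1.32815701  0.60225473  0.22453027]
1.5194244919881375e-05 [-0.31196819 -0.61627313 -0.06050392] 4.5083
hit False
[0.5986131  0.01128783 0.03100743] [ 0.44051951  0.90693392 -1.24197346] 0.00045111335170898556 7.4583
```

View pics/pre.png

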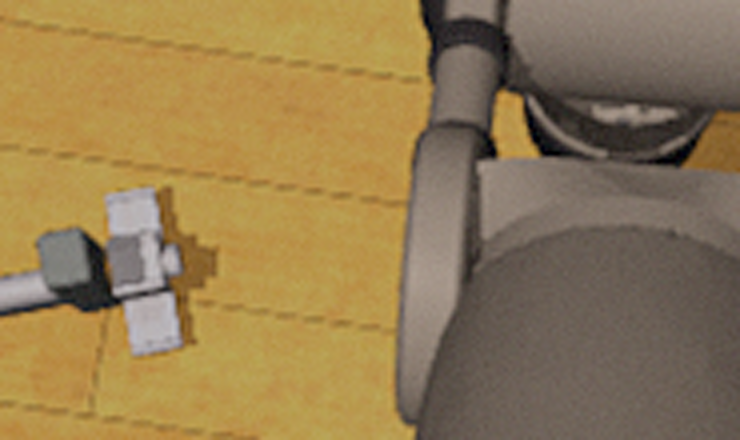

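The fingers closed to 0 mm, so the wedge was not gripped. I need to see where it is now.

Run:
```python
from h import *
import cv2
im,d=optics.get_image("scene");top=cv2.imread("pics/top1.png")
w,_=optics.get_image("wrist")
c=np.hstack([cv2.resize(im[60:360,180:560,::-1],(500,395)),cv2.resize(top[120:300,360:520],(300,338)) if 0 else cv2.copyMakeBorder(cv2.resize(top[120:300,360:520],(300,338)),0,57,0,0,0)])
cv2.imwrite("pics/chk.png",c)
```

```text
(no output)
```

View pics/chk.png

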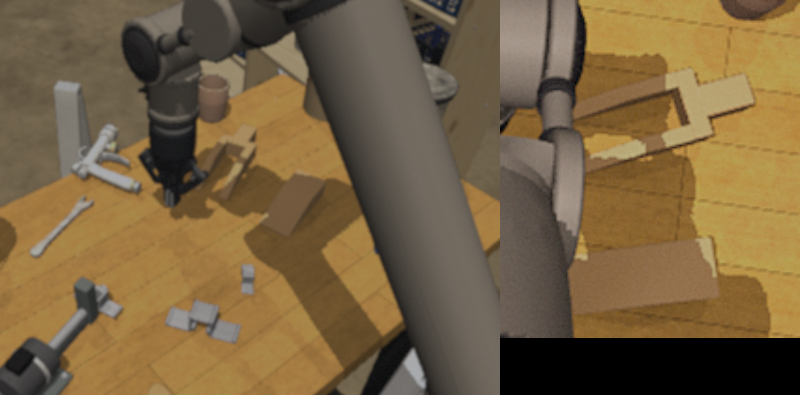

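Run:
```python
from h import *
s=r.read_state();print(s["eef_pos"],s["eef_rot"],quat(A),s["grip_width"],s["time_s"],s["joint_positions"])
for n in("scene","top"):
    m=optics.camera_model(n);R=np.array(m["R"]);t=np.array(m["t"]);K=np.array(m["K"])
    def P(X): c=K@(R@np.array(X)+t);return (c[:2]/c[2]).round(1)
    print(n,"fingertip",P(s["eef_pos"]-np.array([0,0,.025])),"grip",P([.6342,-.2462,.034]),"tips",P([.5953,-.0922,.002]),"clip",P([.5608,.2302,.014]))
```

```text
[0.5985881  0.01141999 0.03100576] [ 6.44143210e-01  7.64904912e-01  4.27285742e-06 -1.66785637e-06] [0.64412363 0.7649214  0.         0.        ] 2.188571040895243e-05 7.6083 [-1.08888401e-01  6.70524024e-01  1.53058511e+00  1.10848743e-05
  9.40481530e-01 -2.79886005e-01]
scene fingertip [309.8 226.3] grip [364.2 161.2] tips [338.4 206.1] clip [253.3 288. ]
top fingertip [339.1 195.9] grip [475.9 171.1] tips [392.6 196.7] clip [225.4 217.3]
```

Run:
```python
from h import *
import cv2
im,d=optics.get_image("scene");w,_=optics.get_image("wrist")
a=cv2.resize(im[160:240,270:350,::-1],(400,400),interpolation=cv2.INTER_CUBIC)
cv2.imwrite("pics/tip.png",np.hstack([a,cv2.resize(w[...,::-1],(400,300))[:, :] if 0 else cv2.copyMakeBorder(cv2.resize(w[...,::-1],(400,300)),0,100,0,0,0)]))
m=optics.camera_model("scene");R=np.array(m["R"]);t=np.array(m["t"])
for v in range(190,232,3):
    u=309; X=R.T@(np.linalg.solve(m["K"],[u,v,1.])*d[v,u]-t);print(u,v,X.round(4))
print(optics.camera_model("wrist")["tool_from_camera"])
```

```text
309 190 [0.5932 0.0212 0.1277]
309 193 [0.5878 0.0273 0.1262]
309 196 [0.5883 0.0267 0.117 ]
309 199 [0.5993 0.014  0.0933]
309 202 [0.5928 0.0214 0.0933]
309 205 [0.5948 0.019  0.0814]
309 208 [0.5934 0.0206 0.0743]
309 211 [0.5941 0.0197 0.064 ]
309 214 [0.5925 0.0215 0.057 ]
309 217 [ 0.6234 -0.014   0.0024]
309 220 [ 0.6181 -0.008   0.    ]
309 223 [ 0.6136 -0.0029 -0.0034]
309 226 [0.6035 0.0085 0.0017]
309 229 [ 5.98e-01  1.47e-02 -1.00e-04]
[[-4.50203608e-04 -9.57860252e-01 -2.87234287e-01  7.32476323e-02]
 [ 9.99999895e-01 -4.56807238e-04 -4.40270032e-05 -1.23915812e-05]
 [-8.90389847e-05 -2.87234276e-01  9.57860356e-01 -1.56987127e-01]
 [ 0.00000000e+00  0.00000000e+00  0.00000000e+00  1.00000000e+00]]
```

View pics/tip.png

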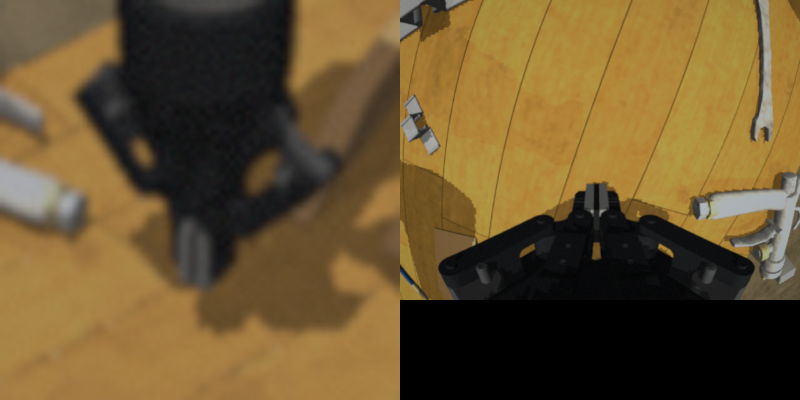

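The depth puts the closed fingertips at z of about 0.05, but the reported TCP implies 0.006, so the fingers closed above the handle. The x and y agree. I'll check with the wrist depth and a gentle touch-down on the bare table.

Run:
```python
from h import *
s=r.read_state(); w,d=optics.get_image("wrist"); m=optics.camera_model("wrist"); K=np.array(m["K"]); T=np.array(m["tool_from_camera"])
Rt=Ro.from_quat(s["eef_rot"]).as_matrix()
def W(u,v):
    a=np.array([u-K[0,2],v-K[1,2]]);rr=np.hypot(*a);th=rr/K[0,0]; ray=np.r_[a/rr*np.tan(th),1]
    p=T@np.r_[ray*d[v,u],1]; return p[:3].round(4),(Rt@p[:3]+s["eef_pos"]).round(4)
for uv in((320,150),(250,200),(400,200),(308,300),(325,300),(308,296)): print(uv,*W(*uv))
p=s["eef_pos"]
try: print("hit",r.move_straight([p[0],p[1],-.03],speed=.03,max_force=6))
except r.PlanningError as e: print(e)
s=r.read_state();print(s["eef_pos"],s["contact_force"],s["time_s"],s["joint_positions"])
```

```text
(320, 150) [0.0667 0.003  0.0305] [5.902e-01 7.760e-02 5.000e-04]
(250, 200) [ 0.0415 -0.0329  0.03  ] [0.5591 0.0467 0.001 ]
(400, 200) [0.0418 0.0444 0.0292] [0.6352 0.0601 0.0018]
(308, 300) [ 0.0112 -0.0024 -0.0248] [0.5943 0.0221 0.0558]
(325, 300) [ 0.0114  0.0043 -0.0252] [0.6008 0.0234 0.0562]
(308, 296) [ 0.0114 -0.0024 -0.0214] [0.5943 0.0222 0.0524]
hit True
[ 0.59848882  0.011418   -0.01364071] [-1.3263356  -0.43513696  6.23489361] 9.1333 [-1.08901417e-01  7.33937090e-01  1.55668128e+00 -8.58161233e-06
  8.51354071e-01 -2.79908548e-01]
```

The touch-down came at a TCP z of -13.6 mm, so the shut fingertips stand about 14 mm behind the TCP, not 25 mm ahead. The wrist depth agrees. The flange pose itself is correct, because the wrist camera sees the table at z of about 1 mm. I'll regrip with heights corrected for this.

Run:
```python
from h import *
import cv2
Z=-.011; q=quat(104.15); g=[.6342,-.2462]
p=r.read_state()["eef_pos"]; r.move_straight([p[0],p[1],.05],speed=.2)
r.reach([*g,.06],q); command_gripper(.065,force=80)
print("hit",r.move_straight([*g,Z],speed=.08,max_force=6))
s=r.read_state();print(s["eef_pos"],s["contact_force"])
command_gripper(0.0,force=80)
s=r.read_state();print(s["grip_width"],s["contact_force"],s["time_s"])
if s["grip_width"]>.028 and s["eef_pos"][2]<-.005:
    print("hit",r.move_straight(along(-.06,Z),quat(A),speed=.1,max_force=25)); r.hold(.2)
s=r.read_state();print(s["eef_pos"],s["contact_force"],s["grip_width"],s["time_s"])
im,d=optics.get_image("top");cv2.imwrite("pics/top2.png",im[:,:,::-1])
w,_=optics.get_image("wrist");cv2.imwrite("pics/wr2.png",w[:,:,::-1])
a=cv2.resize(im[165:255,195:345,::-1],(800,480),interpolation=cv2.INTER_CUBIC);cv2.imwrite("pics/pre2.png",a)
```

```text
hit False
[ 0.63467725 -0.24643076 -0.01035771] [ 0.52309692 -0.01021502 -0.443681  ]
0.03274968389671272 [-0.37954238  1.1982427   4.58598445] 12.6833
hit False
[ 0.5994672   0.01044988 -0.01014804] [ 2.1509363  -5.45530464  7.47861713] 0.032935463091650165 15.6333
```

View pics/pre2.png

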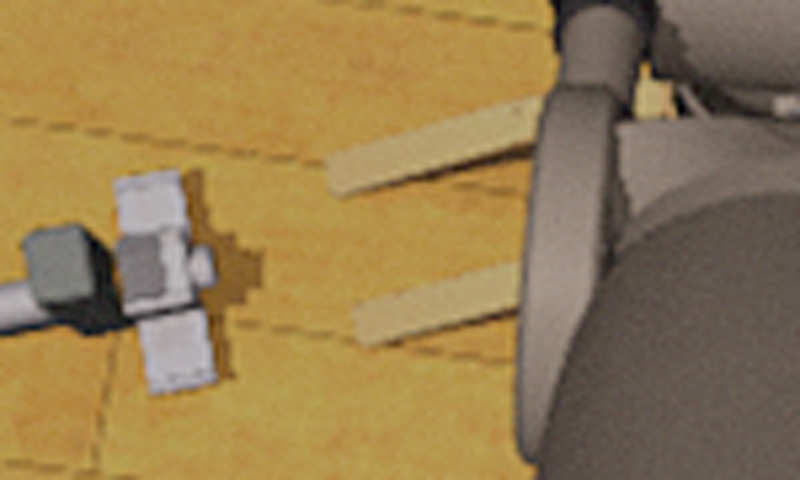

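Gripped at 33 mm. The tine tips are at (327,158)/(340,197) and (353,306)/(370,350), and the outer ends of the feet are at about (148,175) and (182,390).

Run:
```python
from h import *
k=800/150
D=lambda x,y,z: ray("top",195+(x+.5)/k-.5,165+(y+.5)/k-.5,z)[:2]
a=np.radians(A);ex=np.array([np.cos(a),np.sin(a)]);ey=np.array([-ex[1],ex[0]])
f=lambda p:(np.array([(p-O)@ex,(p-O)@ey])*1e3).round(1)
for n,p in dict(foL=(148,175,.0145),foR=(182,390,.0145),end=(213,265,.027),tLo=(327,158,.002),tLi=(340,197,.002),tRi=(353,306,.002),tRo=(370,350,.002),
  L_in=(500,152,.02),).items(): print(n,f(D(*p)))
print("R edge",f(D(518,262,.030)),"L outer edge",f(D(540,97,.034)))
```

```text
foL [ -0.9 -39.1]
foR [ 0.5 40.1]
end [-19.8   0.1]
tLo [-64.4 -35.5]
tLi [-66.5 -20.3]
tRi [-63.9  20. ]
tRo [-67.  37.]
L_in [-127.   -21.6]
R edge [-126.    20.6] L outer edge [-144.8  -35.3]
```

The wedge is centred within about 0.5 mm and parallel to the shaft, with its tips at -65 mm (5 mm short of the command). I'll push with that 5 mm added.

Run:
```python
from h import *
import cv2
print("hit",r.move_straight(along(.1005,-.011),quat(A),speed=.05,max_force=45)); r.hold(.2)
s=r.read_state();a=np.radians(A);print(s["eef_pos"],((s["eef_pos"][:2]-O)@[np.cos(a),np.sin(a)]+.162-.0055),s["contact_force"],s["grip_width"],s["time_s"])
im,d=optics.get_image("top");sc,_=optics.get_image("scene")
a=cv2.resize(im[165:255,170:270,::-1],(400,360),interpolation=cv2.INTER_CUBIC)
b=cv2.resize(sc[240:330,200:300,::-1],(400,360),interpolation=cv2.INTER_CUBIC)
cv2.imwrite("pics/home.png",np.hstack([a,b]))
```

```text
hit False
[ 0.572159    0.16826695 -0.01016843] 0.09353727703812181 [ 2.20945025 -7.44041012  8.55595171] 0.03315234618669532 19.2917
```

View pics/home.png

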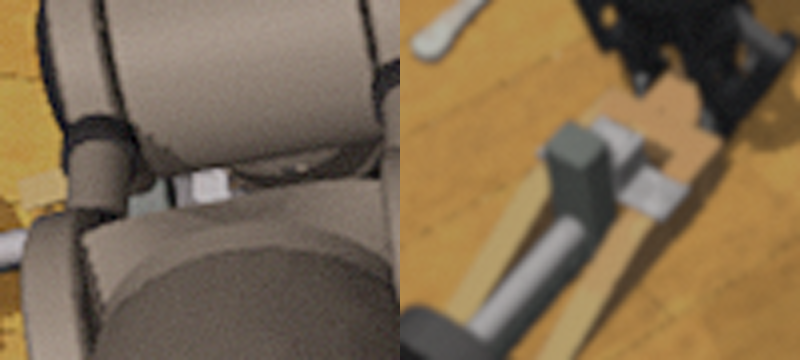

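In the scene view (right half), the clip sits on both tines at (620,150)–(655,190), behind the post. I'll release, retreat straight up and check.

Run:
```python
from h import *
import cv2
command_gripper(.065)
p=r.read_state()["eef_pos"]; r.move_straight([p[0],p[1],.13],speed=.08)
r.reach([.45,-.2,.2],quat(A)); r.hold(.3)
im,d=optics.get_image("top")
m=optics.camera_model("top");R=np.array(m["R"]);t=np.array(m["t"])
v,u=np.mgrid[170:250,175:330]; X=((np.linalg.solve(m["K"],np.stack([u.ravel(),v.ravel(),np.ones(u.size)]))*d[v,u].ravel()).T-t)@R
a=np.radians(A);ex=np.array([np.cos(a),np.sin(a)]);ey=np.array([-ex[1],ex[0]])
x=(X[:,:2]-O)@ex*1e3;y=(X[:,:2]-O)@ey*1e3;z=X[:,2]*1e3
for n,c in dict(footL=(abs(x)<7)&(y<-27)&(y>-34),footR=(abs(x)<7)&(y>27)&(y<34),tineL=(x>-50)&(x<-25)&(abs(y+28)<5),tineR=(x>-50)&(x<-25)&(abs(y-28)<5),handle=(abs(x+75)<15)&(abs(y)<12)).items(): print(n,c.sum(),np.median(z[c]).round(1))
print("time",r.read_state()["time_s"])
cv2.imwrite("pics/end.png",cv2.resize(im[165:255,160:310,::-1],(800,480),interpolation=cv2.INTER_CUBIC))
```

```text
footL 31 36.8
footR 30 37.6
tineL 74 34.0
tineR 78 34.1
handle 201 34.4
time 23.5417
```

View pics/end.png

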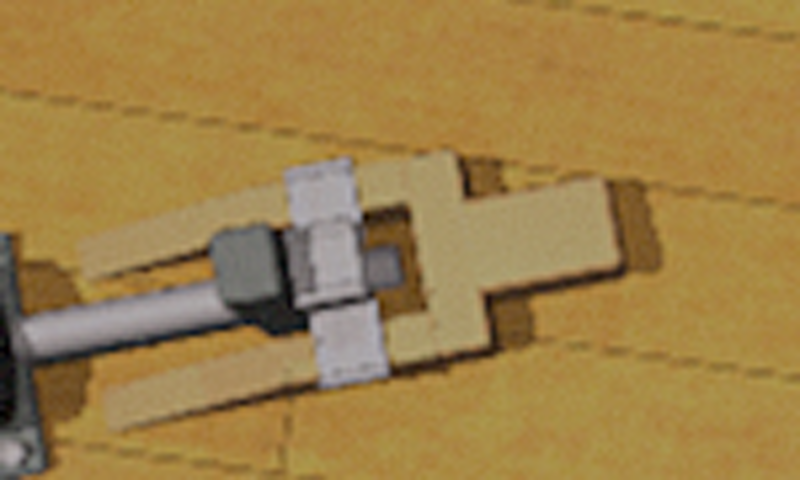

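The clip rests on both tines, with its feet tops at about 37 mm on the level 34 mm tops. The tips are at (79,240)/(91,280) and (103,390)/(118,430). I'll check the tip distance and hand in if it is within the window.

Run:
```python
from h import *
k=800/150
D=lambda x,y,z: ray("top",160+(x+.5)/k-.5,165+(y+.5)/k-.5,z)[:2]
a=np.radians(A);ex=np.array([np.cos(a),np.sin(a)])
t=[(D(x,y,.002)-O)@ex*1e3 for x,y in((79,240),(91,280),(103,390),(118,430))]
print(np.round(t,1),np.mean(t))
if 86<np.mean(t)<104: r.finish_job(); print("finished")
```

```text
[96.4 94.4 96.6 93.7] 95.28441633975731
the job is handed in; nothing more can be done
finished
```

The spring clip is off the shaft and sitting on top of the forked wedge, which lies flat where it was pushed. I handed the job in at about 23.5 s of the 40 s; no verdict is reported.

- **First grasp missed:** the fingers closed above the handle without touching the wedge. A gentle touch on the table showed the shut fingertips stand about 14 mm behind the TCP, not 25 mm ahead as stated. The wrist and scene camera depths agreed with this. I corrected the heights and gripped the handle at 33 mm.
- **Push:** before pushing, the wedge was parallel to the shaft and centred within about 0.5 mm. I pushed it home, opened the gripper and backed straight up. The gripper never touched the clip, and I did not go near the plain wedge.
- **Last checks:**
  - The tine tips are 95.3 mm beyond the drive's origin, against a target of 95 and a window of 84 to 105.
  - The wedge's tops read 34 mm high at three places, so it is flat.
  - The clip's feet tops read 37 mm on both sides, so it rests level on the wedge.
- **Small disagreement:** the wedge sat about 5 mm farther back in the grip than I first measured, so I added that to the push.

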